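Pull-test a damper at a steady gauge reading

ROBOT

A 6-joint arm with a two-finger parallel gripper is mounted at the origin on the work surface. World frame = base frame: x ahead of the robot, y to its left, z up, the work surface at z = 0. Lengths are in mm, angles in rad, forces in N, time in s.
With the tool pointing down it reaches from about 350 to 725 mm from the base axis. Payload 4.3 kg.
Tool frame: the origin (TCP) lies on the centre line of the jaws, within the pads' length; the fingertips stand 11 mm ahead of it and the grasp point (between the pads) lies 8 mm behind it; z points along the fingers, y is the line along which they close (so a half turn about z gives the same grasp; the last joint's range is limited). The gripper opens to 85 mm and grips with 20 to 120 N. Pads are 22 mm wide; open, the fingers measure 114 mm over their backs; the gripper's body (76 mm by 85 mm) begins 54 mm behind the grasp point. The pads swing forward as they close: fully open they stand 13 mm farther back than shut.
Start: joints at [1.234, 0.377, 0.081, 1.274, 0, 1.46], TCP at [129.299, 560.31, 242.329] pointing down, gripper open.
Joint ranges: [-2.72, 2.72], [-0.84, 1.66], [-1.02, 1.22], [-1.77, 2.12], [-1.37, 1.28], [-3.14, 3.14]. Speed limits (rad/s): [2.57, 2.57, 3.14, 3.14, 3.14, 3.14].

INTERFACE

Orientations are given as a rotation vector (axis times angle).
In Python, from rig import r, kinematics, monitor, cams gives the robot as it stands. Calls block until the motion is done:
- r.movep(position, orientation): joint-space move of the TCP to a pose.
- r.line_to(position, orientation=None, max_speed=150, until_force=None): straight line of the TCP; orientation=None keeps the orientation; max_speed is the mean speed in mm/s. With until_force (N) it stops when the force on the tool has changed by that much, and returns True; else False.
- r.move_j(angles): joint-space move.
- r.grip(opening, f_grip=None): opening from 0.0 (shut) to 1.0 (fully open); f_grip is the grip in N (None keeps the last); returns when the fingers have stopped.
- r.wait(seconds).
- kinematics.solve_ik(position, orientation): joint angles nearest the present ones, or None.
- monitor.state(): the state.
- cams.snapshot(name): name is "scene" or "top" or "wrist"; returns (picture, depth): 400x640x3 uint8, red, green, blue; 400x640 float32, mm along the optical axis (not along the pixel's ray), 0 where there is no reading.
- cams.camera_info(name): a dict with "fx", "fy", "cx", "cy" (pixels), "D" ([k1, k2, p1, p2, k3] as OpenCV has them; the pictures are not rectified), "R" (3x3) and "t" (3): a world point X has camera coordinates R X + t. Camera axes: x right, y down, z forward; pixel columns grow to the right and rows downward; lengths in mm; the calibration is good to about 2 mm. A picture is of the moment at which its call begins: read the wrist's pose just before it. camera_info takes no time and is no camera call; for the wrist camera it gives the pose at the moment of the call.
A pose or a line that the arm cannot do raises r.PlanningError and nothing moves.
- r.hand_in(): hands the job in; it is judged then, once.
The state is a dict: "clock": time; "qpos": joint angles; "dq": joint speeds; "effort": joint torques, N m; "tcp_pos": TCP position; "tcp_rot": TCP orientation; "contact_force": force on the tool from outside, world axes, zero at the start; "ft_torque": the same for the moment, N m; "finger_gap": opening from 0.0 (shut) to 1.0 (fully open); "finger_force": force on a finger pad.
Only numpy, scipy, OpenCV 4.12 (cv2) and the standard library are available. Lean on these libraries where they do the work, as an engineer would, in place of code of your own. Each camera call takes 0.05 s, during which the arm holds its last target. There are 200 camera calls.

TASK

Check the damper clamped in the bench tester: take its red handle and draw the rod out at whatever steady pace brings the orange pointer into the green band of the dial, and keep the pointer within the band for a full five seconds on end. The pointer must not swing up into the red marks and the rod must not be pulled out to its end stop. Then let the pointer sink back to zero and come to rest, and let go of the handle, leaving it drawn out. Work by the handle alone, without touching the weighted beam, and leave the wrench, tub and tray where they lie.

Things in the scene. Friction and masses are not known exactly. Their poses are not given: they have to be found in the camera images.
- tester: Damper tester, fixed on the bench: grey base strip 100 x 860 x 12 mm (y -230 to +630 mm). Origin on the bench top. The damper lies along y at x = 0, 60 mm up; the rod is drawn out towards -y. Blue guard with clear cover over the tube: y +180 to +450, 95 mm high. White dial, 310 mm across, at y +470, facing +x. Yellow end block, 62 mm high, at y -205 to -225.
- grip (a point): Grip point: centre of the upright red handle block on the rod's end, 122 mm above the bench. The block is 34 mm along the tester's x, 30 mm along its y (pull direction), from 65 to 147 mm high, on an aluminium shoe 46 x 44 mm. Axes as the tester's. It moves only along the tester's y, standing at y = 0.08 - rod - tube (m).
- rod (a joint): How far the rod is drawn out of the tube, m: 0 fully in, 0.25 the end stop; over 0.24 counts as the stop. Starts at 0 to 0.03. The damper resists with 243 N per m/s of this joint's speed, both ways, plus 0.15 N of friction; no spring. That force x 0.02 m balances the beam: nominally 16 mm/s (3.8 N) holds 0.5 rad, more for a heavier beam. Rod and handle weigh 0.15 kg, the tube 0.3 kg.
- tube (a joint): Shift of the floating damper tube towards the tester's -y, m; tube = 0.02 m x beam (20 mm crank). The beam has two brass weights 170 mm either side of its axis, 230 mm above the bench. Nominal: mass 1.15 kg, centre of mass 14 mm below the axis (0.16 N m x sin(beam)), inertia 0.0335 kg m2, period 2.9 s, damping 0.004 N m s. True mass unknown, 0.6 to 1.4 of nominal; moment and inertia scale with it.
- beam (a joint): Gauge reading, rad: angle of the orange pointer from upright. 0 = mark at the top of the dial, positive towards the tester's +y; black ticks every 0.25. Green band 0.44 to 0.56, centred on the tick at 0.5; red marks from 0.76. Stops at -0.3 and 0.9. When the handle stops, the pointer sinks to zero through the damper; if the handle is let go with the pointer up, the beam swings freely for long.
- wrench: Steel wrench lying flat on the bench, on the robot's right and nearer than the tester; a bystander.
- tub: Tub with red lid, 84 mm diameter, 85 mm high, beyond the tester; a bystander. Origin at its underside.
- tray: Black parts tray 130 x 170 x 35 mm on the robot's right, past the yellow block; a bystander. Origin at its underside.

How it is judged (in metres and radians):
On the way:
1. the pointer is kept in the green band (0.44 to 0.56 rad) for 5 s (value of joint beam between 0.44 and 0.56 rad and value of joint rod below 0.24 m), for 5 s.
At the end, for the whole second after the job is handed in: The pointer is back within 0.06 rad of zero and at rest (under 0.08 rad/s), the handle is let go and still, with the rod drawn out by 40 to 240 mm (value of joint beam between -0.06 and 0.06 rad and velocity of joint beam between -0.08 and 0.08 rad/s and value of joint rod between 0.04 and 0.24 m and velocity of joint rod between -0.01 and 0.01 m/s); the robot touches nothing.
It fails at once if the pointer swings up into the red marks (over 0.76 rad) (value of joint beam above 0.76 rad).
It fails at once if the rod is pulled to its end stop (over 240 mm) (value of joint rod above 0.24 m).
It fails at once if the robot touches the weighted beam or pointer (contact force between any of the arm, the fingers and beam above 0.5 N).
It fails at once if the wrench, tub or tray is shifted by more than 20 mm (distance of any of wrench, tub, tray from where it was at the start of the episode above 0.02 m).
It also fails if it takes over 56 s, if anything falls off the work surface, if the arm or the gripper's body presses on something with over 40 N, if the wrist force passes 120 N, or if a joint passes its speed limit or range.

## Working session

There is one attempt and no reset: what is moved stays moved. The work goes in short steps, each a Python script; the robot and the scene stay as the last script left them, time stands still between calls to the robot, and variables do not carry over. Pictures are saved under pics/ and viewed, at most 10 in all, crops included, and the job is handed in when it is done.

```bash
ls; mkdir -p pics
python3 - <<'E'
from rig import r,kinematics,monitor,cams
import cv2,numpy as np
for n in("scene","top"):
    p,d=cams.snapshot(n); cv2.imwrite(f"pics/{n}0.png",p[:,:,::-1]); np.save(f"pics/{n}d.npy",d); np.save(f"pics/{n}p.npy",p)
    c=cams.camera_info(n); print(n,c)
s=monitor.state(); print(s)
E
```

```text
pics
scene {'fx': 514.9660734002081, 'fy': 514.9660734002081, 'cx': 325.79386866915513, 'cy': 196.1200747572025, 'D': array([-0.07838474,  0.        ,  0.        ,  0.        ,  0.        ]), 'R': array([[ 0.75544893,  0.65514854,  0.00879231],
       [ 0.42865164, -0.48403843, -0.76286603],
       [-0.49553474,  0.58007517, -0.64649681]]), 't': array([-460.60261694,  -79.01787712, 1979.73978457])}
top {'fx': 406.23926758985476, 'fy': 406.23926758985476, 'cx': 330.6487513924551, 'cy': 199.42386773454544, 'D': array([0.01289617, 0.        , 0.        , 0.        , 0.        ]), 'R': array([[ 0.02481724, -0.9996894 ,  0.00228274],
       [-0.98975607, -0.02489166, -0.14058207],
       [ 0.14059523,  0.0012295 , -0.9900664 ]]), 't': array([  35.59993648,  557.55648229, 1482.70783781])}
{'clock': 0.1, 'qpos': array([ 1.23362553e+00,  3.77995075e-01,  7.97894761e-02,  1.27440945e+00,
       -1.44333414e-05,  1.46051486e+00]), 'dq': array([ 6.72253520e-04, -2.15202099e-03,  2.29180794e-03, -2.54243527e-05,
       -3.70184431e-04,  1.05220471e-03]), 'effort': array([ 1.21987392e-03, -4.64692819e+01,  2.70582801e+01,  1.20580767e-02,
       -2.00435888e-04, -4.27835090e-06]), 'tcp_pos': array([129.14663547, 559.73478984, 241.46301085]), 'tcp_rot': array([-3.55588710e-01, -3.12101050e+00,  2.79032692e-03]), 'contact_force': array([ 0.35376862,  0.03084056, -0.08811453]), 'ft_torque': array([-0.02191755,  0.05997448, -0.00625182]), 'finger_force': 0.0, 'finger_gap': 1.0016591547618643}
```

View pics/scene0.png

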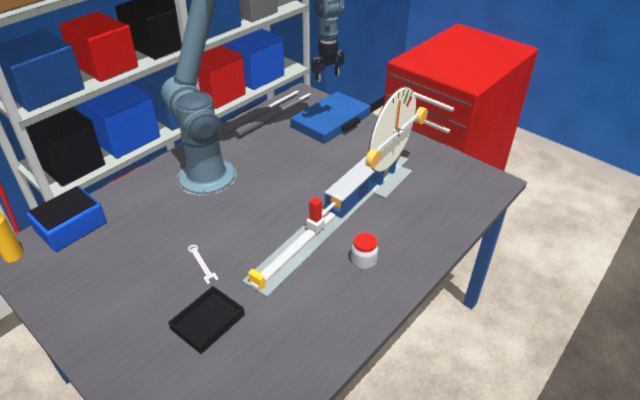

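View pics/top0.png

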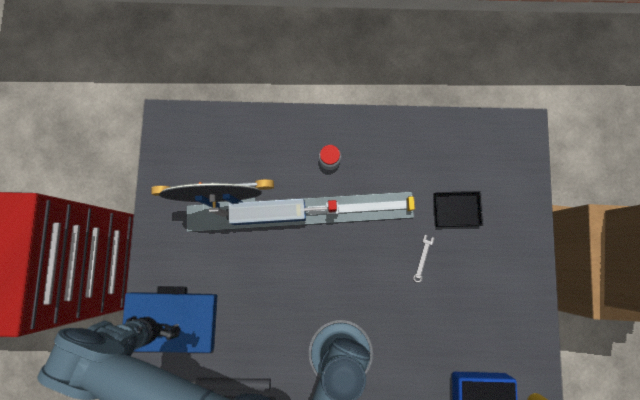

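The scene picture shows the red handle at (316,210), the yellow block at (257,278), the dial around (398,130) and the brass weights at (372,157) and (421,115). In the top picture the handle is at (332,206), the yellow block at (411,203), and the strip spans columns 187 to 413. The wrench, tub and tray are all clear of the pull path. Next I measure the tester pose and the dial.

```bash
cat > h.py <<'E'
import numpy as np,cv2
def rays(c,px):
    K=np.array([[c['fx'],0,c['cx']],[0,c['fy'],c['cy']],[0,0,1]])
    u=cv2.undistortPoints(np.float64(px).reshape(-1,1,2),K,np.array(c['D'])).reshape(-1,2)
    d=np.c_[u,np.ones(len(u))]
    return -c['R'].T@c['t'], d@c['R']      # origin, world dirs (unit optical depth)
def plane(c,px,n,k):                        # hit plane n.X=k
    o,d=rays(c,px); return o+d*((k-n@o)/(d@n))[:,None]
def blobs(m,amin=6):
    n,l,s,ce=cv2.connectedComponentsWithStats(m.astype(np.uint8))
    return sorted([(int(s[i,4]),ce[i].round(2),s[i,:4]) for i in range(1,n) if s[i,4]>=amin],key=lambda t:-t[0])
E
python3 - <<'E'
from h import *
from rig import cams
Z=np.array([0,0,1.])
for n in("top","scene"):
    c=cams.camera_info(n);p=np.load(f"pics/{n}p.npy");d=np.load(f"pics/{n}d.npy")
    yy,xx=np.mgrid[:400,:640];o,dr=rays(c,np.c_[xx.ravel(),yy.ravel()]);W=(o+dr*d.reshape(-1,1)).reshape(400,640,3)
    np.save(f"pics/{n}W.npy",W)
    h=cv2.cvtColor(p,cv2.COLOR_RGB2HSV);H,S,V=h[...,0],h[...,1],h[...,2]
    red=((H<6)|(H>174))&(S>150)&(V>90);yel=(H>12)&(H<32)&(S>130)&(V>120);roi=np.zeros((400,640),bool)
    if n=="top": roi[130:240,140:490]=1
    else: roi[70:300,230:450]=1
    for nm,m in(("red",red),("yel",yel)):
        for a,ce,bb in blobs(m&roi):
            mm=m&roi&(abs(xx-ce[0])<15)&(abs(yy-ce[1])<25); print(n,nm,a,ce,bb,np.median(W[mm],0).round(1), "zmax",np.percentile(W[mm][:,2],97).round(1))
    print("bench z",np.median(W[240:280,250:300,2]) if n=="top" else "")
    if n=="top":
        m=roi&(W[...,2]>5)&(W[...,2]<22)&(xx<420)&(S<90)&(V>70)
        P=W[m][:,:2].astype(np.float32);print("strip",m.sum(),cv2.minAreaRect(P),P.min(0),P.max(0))
        m=roi&(W[...,2]>85)&(W[...,2]<105)&(xx>225)&(xx<312);P=W[m][:,:2].astype(np.float32)
        print("guard",m.sum(),cv2.minAreaRect(P))
        m=m=red&roi&(W[...,2]>138)&(xx>300)&(yy>190);print("htop",m.sum(),W[m].mean(0))
        for a,ce,bb in blobs(red&roi):print("ray147",plane(c,[ce],Z,147))
        for a,ce,bb in blobs(yel&roi):print("ray62",plane(c,[ce],Z,62))
p=cv2.imread("pics/scene0.png")[75:185,345:445];cv2.imwrite("pics/dial.png",cv2.resize(p,None,fx=6,fy=5.4,interpolation=cv2.INTER_CUBIC))
E
```

```text
top red 284 [329.58 154.15] [321 145  19  19] [718.8  56.8  85. ] zmax 90.1
top red 63 [332. 205.] [329 201   7   9] [521.9  44.3 146.7] zmax 151.7
top yel 110 [264.47 183.12] [256 180  17   8] [575.7 265.5 242.1] zmax 249.3
top yel 77 [157.35 189.  ] [152 186  14   8] [547.5 611.  244.2] zmax 249.1
top yel 74 [411.01 202.85] [408 196   7  14] [ 547.4 -246.9   61.3] zmax 67.0
bench z -0.18711162122440328
strip 4674 ((618.1026000976562, 248.60971069335938), (426.4521179199219, 1076.616455078125), 1.4930939674377441) [ 393.05478 -289.09872] [841.4115 792.0557]
guard 1539 ((507.48992919921875, 283.79669189453125), (84.3773193359375, 276.259521484375), 4.87518310546875)
htop 63 [519.08602403  44.37140073 168.8351163 ]
ray147 [[702.6809193   57.16922454 147.        ]]
ray147 [[521.77365129  44.20629359 147.        ]]
ray62 [[608.16047451 296.36782786  62.        ]]
ray62 [[576.04643669 689.98975874  62.        ]]
ray62 [[ 547.97231574 -246.92948268   62.        ]]
scene red 1365 [420.95  82.12] [384  70  66  35] [ 267.3 1103.3   64.7] zmax 104.6
scene red 398 [236.34  83.82] [230  70  15  31] [-690.1  739.5 -146.9] zmax -61.3
scene red 375 [432.15 132.65] [412 122  38  24] [ 374.  1100.3 -160.4] zmax -38.7
scene red 345 [364.94 241.78] [354 233  23  19] [724.   51.9  84.7] zmax 89.4
scene red 248 [315.18 208.58] [309 197  13  25] [535.4  32.  124. ] zmax 149.2
scene red 239 [433.96 108.85] [417  99  33  21] [ 351.6 1100.8  -46.3] zmax 84.8
scene red 127 [438.24 120.6 ] [427 114  23  14] [ 380.2 1100.8 -103.4] zmax 23.9
scene red 13 [408.62 100.38] [407  97   4   8] [ 228.7 1101.1   21.9] zmax 303.3
scene yel 196 [256.41 278.09] [248 269  17  20] [ 557.2 -254.9   52.8] zmax 66.1
scene yel 184 [372.61 157.88] [366 150  14  18] [588.1 258.1 227.9] zmax 247.0
scene yel 137 [421.47 114.6 ] [415 107  13  17] [559.7 599.8 223.8] zmax 247.6
scene yel 46 [336.09 201.8 ] [331 197  10  10] [522.5 158.6  62.4] zmax 76.3
bench z
```

View pics/dial.png

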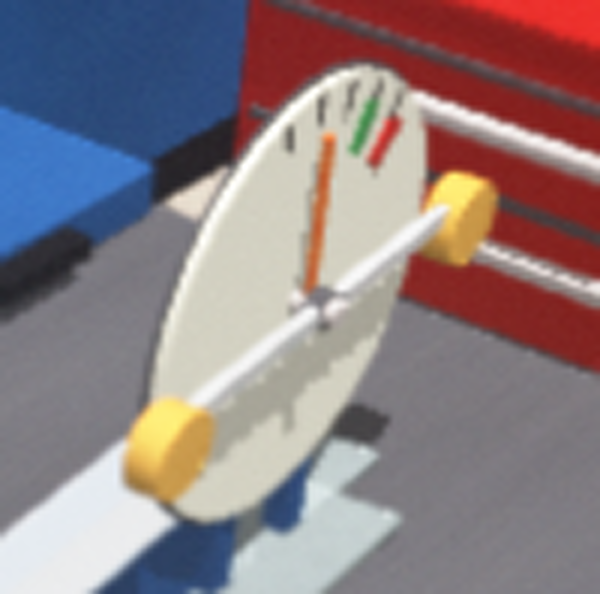

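The pictures and numbers agree: yaw is about 5°, the handle top reads z≈147, the yellow block 62, and the handle-to-block distance of 292 mm puts the rod at about 3 mm. In the dial crop the pointer is upright, with green and red to its right. I'll approach from the robot's side and grasp.

```bash
cat >> h.py <<'E'
from rig import cams
from scipy.spatial.transform import Rotation
yaw=np.radians(5.0); ex=np.array([np.cos(yaw),np.sin(yaw),0]); ey=np.array([-np.sin(yaw),np.cos(yaw),0])
ORI=Rotation.from_matrix(np.c_[-ex,ey,[0,0,-1]]).as_rotvec()
G=np.array([521.8,44.2,0])
CS=cams.camera_info("scene")
WP=np.array([574.,428.,226.])             # middle of the weights, for the beam plane
def beam():
    p,_=cams.snapshot("scene"); h=cv2.cvtColor(p,cv2.COLOR_RGB2HSV)
    m=np.zeros((400,640),bool); m[60:230,345:455]=1
    b=blobs(m&(h[...,0]>12)&(h[...,0]<32)&(h[...,1]>130)&(h[...,2]>120),50)[:2]
    P=plane(CS,[t[1] for t in b],ex,ex@WP); P=P[np.argsort(P@ey)]; v=P[1]-P[0]
    return -np.arctan2(v[2],v@ey), np.linalg.norm(v), p
E
python3 - <<'E'
from h import *
from rig import r,monitor
print("beam",beam()[:2])
r.movep([380,45,260],ORI)
r.line_to(G+[0,0,215],max_speed=200)
r.line_to(G+[0,0,114],max_speed=120)
print(monitor.state()['clock'],"beam",beam()[:2])
r.grip(0.0,50)
s=monitor.state(); print(s['clock'],s['tcp_pos'],s['finger_gap'],s['finger_force'],s['contact_force'])
a,L,p=beam(); print(a,L); cv2.imwrite("pics/g.png",p[60:300,200:460,::-1].repeat(2,0).repeat(2,1))
E
```

```text
beam (np.float64(0.004556500664167624), np.float64(342.8959484199197))
4.0917 beam (np.float64(-0.002030858904206871), np.float64(342.41387855064147))
4.6917 [521.95513221  44.20266369 114.35502367] 0.34319655068601546 50.92705965042114 [-0.6058922   0.12710449  3.82478075]
-0.0167309128197305 343.4141017504305
```

View pics/g.png

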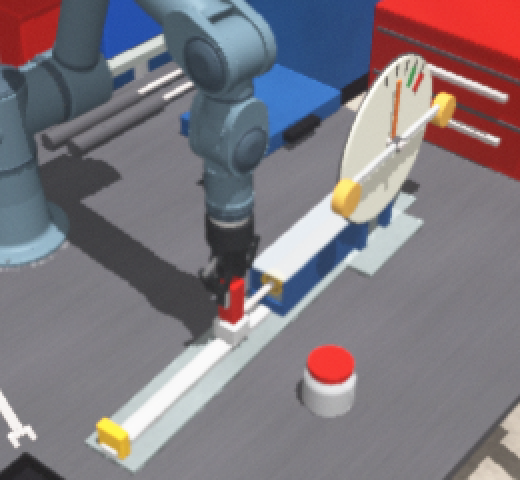

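The jaws hold the handle: the gap is about 29 mm, and the block shows between the fingers at crop (232,295). The dial stays unobstructed. The beam reads about 0 with a weight spacing of 343 mm, against 340 expected. Now the pull, with feedback from the beam angle.

```bash
cat > pull.py <<'E'
from h import *
from rig import r,monitor
def sim(k,t,s):                            # beam angle for a mass factor k, handle path s(t) in m
    dt=.01; T=np.arange(0,t[-1]+dt,dt); v=np.gradient(np.interp(T,t,s),dt); th=w=0.; out=[]
    for u in v:
        F=243*(u-.02*w); F+=.15*np.tanh((u-.02*w)/.0005)
        w+=dt*(.02*F-.16*k*np.sin(th)-.004*w)/(.0335*k); th+=dt*w; out.append(th)
    return np.interp(t,T,out)
p0=monitor.state()['tcp_pos']; t0=monitor.state()['clock']; p0[2]=p0[2]
ts,ss,bs=[0],[0],[0.]; V=4.; s=0.; k=1.; tin=None; T=.3; dt=.35; why="done"
while True:
    s+=V*dt; r.line_to(p0-ey*s,max_speed=max(V*dt/(T-.05),5))
    st=monitor.state(); b,L,_=beam()
    t=st['clock']-t0; dt=t-ts[-1]; ts.append(t); ss.append((p0-st['tcp_pos'])@ey/1e3); bs.append(b)
    if abs(L-341)>12: why="bad view"; break
    if b>.68 or s>212: why="limit"; break
    tin=(t if tin is None else tin) if .452<b<.548 else None
    if tin and t-tin>5.6: break
    Vt=10.
    if t>1.5:
        ks=np.linspace(.55,1.45,19); w=np.exp((np.array(ts)-t)/3)
        k=ks[np.argmin([(w*(sim(q,ts,ss)-bs)**2).sum() for q in ks])]
        Vt=((.16*k*np.sin(.5)/.02)-.15)/.243+6*(.5-b)
    V+=np.clip(Vt-V,-8*dt,8*dt)
    print(f"{t:.2f} s{s:.1f} act{ss[-1]*1e3:.1f} b{b:.3f} k{k:.2f} V{V:.1f}")
print(why,t,b,s,st['contact_force'])
for _ in range(5): r.wait(1); print(round(beam()[0],3),end=" ")
st=monitor.state();print(st['clock'],st['tcp_pos'],st['contact_force'],st['finger_gap'])
E
python3 pull.py
```

```text
0.39 s1.4 act1.6 b0.007 k1.00 V7.1
0.84 s4.2 act4.7 b0.109 k1.00 V10.0
1.29 s8.7 act9.4 b0.236 k1.00 V10.0
1.74 s13.2 act13.8 b0.321 k0.95 V13.6
2.19 s19.3 act19.8 b0.395 k0.90 V14.2
2.64 s25.7 act26.1 b0.466 k0.90 V13.8
3.09 s31.9 act32.3 b0.506 k0.90 V13.6
3.54 s38.0 act38.4 b0.525 k0.85 V12.6
3.99 s43.7 act44.0 b0.520 k0.85 V12.7
4.44 s49.4 act49.7 b0.510 k0.85 V12.7
4.89 s55.1 act55.4 b0.498 k0.85 V12.8
5.34 s60.9 act61.2 b0.497 k0.85 V12.8
5.79 s66.7 act66.9 b0.495 k0.85 V12.8
6.24 s72.5 act72.6 b0.495 k0.85 V12.8
6.69 s78.2 act78.3 b0.496 k0.85 V12.8
7.14 s84.0 act84.1 b0.497 k0.85 V12.8
7.59 s89.8 act89.8 b0.497 k0.85 V12.8
8.04 s95.5 act95.6 b0.496 k0.85 V12.8
done 8.4916 0.49764118487364223 101.30022256210434 [-1.14561359 -0.21167104  4.26194369]
0.134 0.027 0.013 0.017 0.016 18.5333 [530.75146612 -56.64473981 114.31737963] [-1.39899963 -0.56232565  4.23775344] 0.34514517446837734
```

The pointer held at 0.49–0.53 for over 5.6 s and has sunk back to about 0. Now I release, back off and check.

Run:
```python
from h import *
from rig import r,monitor
r.grip(1.0); r.wait(.3)
p=monitor.state()['tcp_pos']; r.line_to(p+[0,0,110],max_speed=80)
for _ in range(3): r.wait(.7); a,L,pic=beam(); print(a,L)
s=monitor.state(); print(s['clock'],s['finger_gap'],s['finger_force'],s['contact_force'])
cv2.imwrite("pics/end.png",pic[60:300,200:460,::-1].repeat(2,0).repeat(2,1))
```

```text
0.010506742772148669 342.8421648217107
-0.007415174023138505 342.9536425169882
-0.017133501547489986 342.2087057892295
23.1917 0.9996496195162715 0.0 [0.97140874 0.01895788 0.39157037]
```

View pics/end.png

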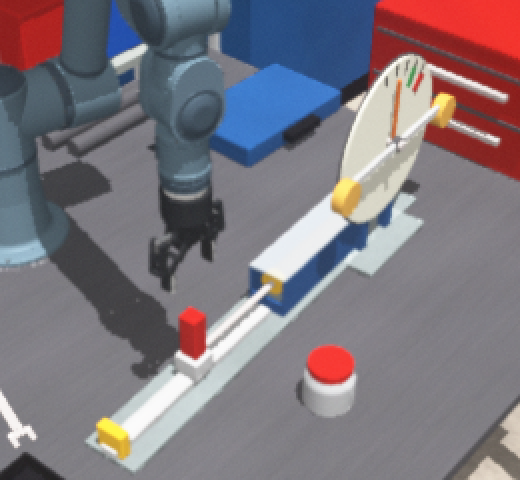

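The gripper is clear of the handle, which stands drawn out at crop (192,335), and the pointer is upright. A faint beam swing remains, so I'll wait for it to die down and then hand in.

Run:
```python
from h import *
from rig import r,monitor
r.wait(9); B=[]
for _ in range(10): r.wait(.3); B.append(beam()[0])
print(np.round(B,4),monitor.state()['clock'])
if np.abs(B).max()<.035: print(r.hand_in())
```

```text
[ 0.0015  0.0016  0.0011  0.0001 -0.0082 -0.0067 -0.0086 -0.0071  0.001
  0.0037] 35.6917
the job is handed in; nothing more can be done
None
```

The job is handed in; the verdict was not shown. By camera, the pointer stayed in the green band (0.47–0.53 rad) for over 5.6 s, then sank to rest at zero, and the handle was let go with the rod about 100 mm out.

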